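# Log one colony on the colony counter

### The job

Log one colony on the colony counter: with the fingertips, press gently on the middle of the clear lid of the large dish that lies on its round sprung plate until the plate goes well down, and let it come up again. Then press the long bar key in the row beside the plate well down to store the count, let it come up and withdraw. Leave the round key, the square key and the things lying around alone, and do not pick up or shift anything.

Things in the scene. Friction and masses are not known exactly. Their poses are not given: they have to be found in the camera images.
- counter: Colony counter: flat white and grey bench unit, 236 (x) x 316 (y) x 42 mm high, standing firm on the worktop. Origin at the centre of its underside, x away from the robot at yaw 0, y to the left, z up. The round touch plate is centred at x = -18, y = +70 mm, the row of three keys lies along x at y = -95 mm.
- dish_top (a point): Centre of the top of the clear, firm lid of the large closed dish (92 mm across, 14 mm high, about 30 g, loose), which lies in the touch plate with its top about 72 mm above the worktop. The plate's rim (107 mm outside, 4 mm high) keeps it in place. Pressing the middle of the dish straight down presses the plate.
- plate_centre (a point): Centre of the top face of the round touch plate, on which the dish lies, 58 mm above the worktop when the plate is up.
- touch_plate (a joint): Travel of the touch plate, m: 0 up, grows as it is pressed, 0.008 fully down; a touch counts from 0.004. Spring: starts to move at about 2 N, fully down at about 6 N, comes up by itself.
- bar_key_top (a point): The long bar key (stores the count): white cap 20 mm (counter x) by 48 mm (counter y). The keys stand in a row along the counter's x axis at its y = -95 mm, 66 mm apart, and are mounted in any order. The point is the centre of the key's top, 67 mm above the worktop; the key's cap stands 18 mm over a 7 mm high black plinth. 
- bar_key (a joint): Travel of this key, m: 0 up, grows as it is pressed, 0.008 fully down; it counts as pressed from 0.004. Spring: starts to move at about 1.5 N, fully down at about 5 N, comes up by itself. 
- round_key_top (a point): The round key, white, 26 mm across: to be left alone. The keys stand in a row along the counter's x axis at its y = -95 mm, 66 mm apart, and are mounted in any order. The point is the centre of the key's top, 67 mm above the worktop; the key's cap stands 18 mm over a 7 mm high black plinth. 
- round_key (a joint): Travel of this key, m: 0 up, grows as it is pressed, 0.008 fully down; it counts as pressed from 0.004. Spring: starts to move at about 1.5 N, fully down at about 5 N, comes up by itself. To be left up.
- square_key_top (a point): The square key, white, 22 x 22 mm: to be left alone. The keys stand in a row along the counter's x axis at its y = -95 mm, 66 mm apart, and are mounted in any order. The point is the centre of the key's top, 67 mm above the worktop; the key's cap stands 18 mm over a 7 mm high black plinth. 
- square_key (a joint): Travel of this key, m: 0 up, grows as it is pressed, 0.008 fully down; it counts as pressed from 0.004. Spring: starts to move at about 1.5 N, fully down at about 5 N, comes up by itself. To be left up.
- dish: The large dish itself; origin at the centre of its underside, z up.
- small_dish: Small closed dish, 62 mm across and 14 mm high, loose on the worktop in front of the counter (towards the robot); leave alone. Origin at the centre of its underside.
- marker: Marker pen, 139 mm long, 14 mm high, loose on the worktop in front of the counter; leave alone. Origin at the middle of its underside.
- flask: Flat culture flask lying on the worktop to the left of the counter, 48 x 101 x 25 mm, loose; leave alone. Origin at the centre of its underside.
Mind the look-alikes: they are no part of the job. Leave any yellow look-alike of the dish alone.

How it is judged (in metres and radians):
On the way, in this order (a step that is already met when the one before it is completed fails the run):
1. the fingers press the middle of the dish's lid (gripper within 30 mm of its centre) so that the touch plate is at least 4 mm down (value of joint touch_plate above 0.004 m and contact force between the fingers and dish above 0.3 N and horizontal distance between the grasp point and dish_top below 0.03 m), for 0.05 s.
2. the dish is let go and the plate is up (value of joint touch_plate below 0.002 m and contact force between the fingers and dish below 0.1 N), for 0.1 s.
3. the fingers press the bar key at least 4 mm down (value of joint bar_key above 0.004 m and contact force between the fingers and bar_key above 0.3 N), for 0.05 s.
At the end, for the whole second after the job is handed in: The plate and all keys are up (within 2 mm), the large dish lies flat within the plate's rim (within 10 mm of its centre) and at rest, and the small dish, marker and flask are within 12 mm of where they were (value of joint each of touch_plate, bar_key, round_key, square_key below 0.002 m and horizontal distance between dish and plate_centre below 0.01 m and z of dish in the frame of plate_centre below 0.004 m and angle between dish's own z axis and vertical below 0.08 rad and linear speed of dish below 0.02 m/s and distance of each of small_dish, marker, flask from where it was at the start of the episode below 0.012 m); the robot touches nothing.
It fails at once if the round or the square key is pressed (3 mm or more) (value of joint any of round_key, square_key above 0.003 m).
It fails at once if the large dish is lifted, tipped or shifted off the plate (z of dish in the frame of plate_centre above 0.006 m or angle between dish's own z axis and vertical above 0.15 rad or horizontal distance between dish and plate_centre above 0.012 m).
It fails at once if the dish, the counter or the bar key is pressed with more than 25 N (contact force between the fingers and dish above 25 N or contact force between the fingers and counter above 25 N or contact force between the fingers and bar_key above 25 N).
It fails at once if the small dish, the marker or the flask is moved by more than 12 mm (distance of any of small_dish, marker, flask from where it was at the start of the episode above 0.012 m).
It also fails if it takes over 48 s, if anything falls off the work surface, if the arm or the gripper's body presses on something with over 40 N, if the wrist force passes 120 N, or if a joint passes its speed limit or range.

### The arm

A 6-joint arm with a two-finger parallel gripper is mounted at the origin on a cart in front of the work surface, level with it; the furniture and walls round the work are solid. World frame = base frame: x ahead of the robot, y to its left, z up, the work surface at z = 0. Lengths are in m, angles in degrees, forces in N, time in s.
With the tool pointing down it reaches from about 0.25 to 0.725 m from the base axis. Payload 9.7 kg.
Tool frame: the origin (TCP) lies on the centre line of the jaws, within the pads' length; the fingertips stand 19 mm ahead of it and the grasp point (between the pads) is the TCP; z points along the fingers, y is the direction in which the jaws open and shut (so a half turn about z gives the same grasp; the last joint's range is limited). The gripper opens to 85 mm and grips with 20 to 120 N. Pads are 22 mm wide; open, the fingers measure 114 mm over their backs; the gripper's body (76 mm by 85 mm) begins 54 mm behind the grasp point. The pads swing forward as they close: fully open they stand 13 mm farther back than shut.
Start: joints at [75.344, 4.979, 10.078, 95.1, 0, 90], TCP at [0.139, 0.532, 0.25] pointing down, gripper open.
Joint ranges: [-179.16, 179.16], [-48.56, 103.87], [-65.8, 70.77], [-126.05, 130.52], [-82.76, 87.17], [-180, 180]. Speed limits (degrees/s): [127.2, 127.2, 147.25, 180, 180, 180].

### API

Orientations are given as [roll, pitch, yaw] about the fixed x, y, z axes, in that order (R = Rz(yaw) Ry(pitch) Rx(roll)).
In Python, from workcell import bot gives the robot as it stands.
- The arm moves only by the tool servo_tool, never from a script. Its argument "motion" is a list that holds one entry, the list of rows, each a list of 6 numbers: the shift along the tool's x, y, z in mm, then the turn, a rotation vector about the tool's x, y, z in rad. A call has 1 to 5 rows; each row shifts and turns the commanded pose from where the row before left it, along the tool's axes as they then stand; what a row does not reach is not made up. A row lasts 1/10 s, in which the tool goes at most 50 mm and 8.59 degrees, less where a joint would pass 70% of its speed; a pose out of reach is approached as far as the arm can. A call is refused whole if a number of a shift passes 50 or a number of a turn 0.15, either way. A call with a gripper value outside its range is refused whole. "gripper" is the finger opening in mm, from 0 to 85.4, set as the call begins (left out, the last holds). The fingers move at their own pace and stop on an object; "newtons" is the grip in N (left out, the last holds). Time passes only in rows, so rows that do not move let the fingers close. It gives the time, the measured TCP pose, the force and the opening at its end, in the units of the state.
- bot.get_obs(): the state, without advancing time (a new reading comes with each control period).
- bot.camera(name): name is "scene" or "top" or "wrist"; returns a dict with "color" (420x560x3 uint8, red, green, blue), "fx", "fy", "cx", "cy" (pixels), "k1" (the pictures are not rectified: a ray, as slopes to the right and down, at radius r is drawn at 1 + k1 r^2 times it, then the intrinsics apply), "R" (3x3) and "t" (3): a world point X has camera coordinates R X + t. Camera axes: x right, y down, z forward; pixel columns grow to the right and rows downward; lengths in m; the calibration is good to about 2 mm. A picture is of the moment at which its call begins. There is no depth.
- bot.job_done(): hands the job in, once; it reports no verdict.
Trained networks look in a picture, given as the dict that the camera call returned (one of the last four; its "shot" number tells which), for a name from the list of things; names that differ only in an ending like _2 or _b are one class to them, and where a whole thing is asked for, a point or a joint stands for the part that bears it (a point fixed in the world has none). Each returns a list of dicts, best first, with "confidence" (0 to 1); they miss things now and then, are a little off and sometimes report something else, mostly with a low value. They report only what shows in the picture. A call takes as long as a camera call. They do not tell look-alikes from the thing itself.
- bot.look_for(picture, label): "rect" ([left, top, width, height] in pixels, round what is visible of it).
The state is a dict: "time": time; "q": joint angles; "qd": joint speeds; "joint_efforts": joint torques, N m; "ee_pos": TCP position; "tcp_rot": TCP orientation; "wrist_force": force on the tool from outside, world axes, zero at the start; "torque": the same for the moment, N m; "opening": finger opening in m.
Only numpy, scipy, OpenCV 4.12 (cv2) and the standard library are available. Lean on these libraries where they do the work, as an engineer would, in place of code of your own. Each camera call takes 0.05 s, during which the arm holds its last target.

## Working session

There is one attempt and no reset: what is moved stays moved. The work goes in short steps, Python scripts to look and compute and a tool call to move; the robot and the scene stay as the last step left them, time stands still between calls to the robot, and variables do not carry over. Pictures are saved under pics/ and viewed, and the job is handed in when it is done.

Besides the shell and the picture viewer there is one more tool, called after "Emit:" as name(argument=value, ...), one argument or row to a line, values as JSON. servo_tool: Moves the arm, as the interface text tells. Its arguments: {"type":"object","properties":{"motion":{"type":"array","items":{"type":"array","items":{"type":"array","items":{"type":"number"}}}},"gripper":{"type":"number"},"newtons":{"type":"number"}},"required":["motion"]}

```bash
mkdir -p pics; cat > h.py <<'E'
import numpy as np,cv2
from workcell import bot
def K(p): return np.array([[p['fx'],0,p['cx']],[0,p['fy'],p['cy']],[0,0,1.]])
def ray(p,u,v):
    x=cv2.undistortPoints(np.array([[[u,v]]],float),K(p),np.array([p['k1'],0,0,0,0]))[0,0]
    R=np.array(p['R']);t=np.array(p['t'])
    return -R.T@t, R.T@np.array([x[0],x[1],1])
def atz(p,u,v,z):
    c,d=ray(p,u,v); return c+d*(z-c[2])/d[2]
def proj(p,X):
    R=np.array(p['R']);t=np.array(p['t'])
    r,_=cv2.Rodrigues(R)
    return cv2.projectPoints(np.array(X,float).reshape(-1,1,3),r,t.reshape(3,1).astype(float),K(p),np.array([p['k1'],0,0,0,0.]))[0].reshape(-1,2)
def save(p,n): cv2.imwrite('pics/'+n,cv2.cvtColor(p['color'],cv2.COLOR_RGB2BGR))
E
python3 - <<'E'
from h import *
import pickle
for n in('top','scene'):
    p=bot.camera(n);save(p,n+'1.png');pickle.dump(p,open(n+'1.pkl','wb'))
    for l in('counter','dish','bar_key','round_key','square_key','small_dish','marker','flask'):
        for r in bot.look_for(p,l)[:3]:
            a=r['rect'];c=(a[0]+a[2]/2,a[1]+a[3]/2);print(n,l,np.round(a,0),round(r['confidence'],2),atz(p,*c,.067).round(3))
o=bot.get_obs();print(o['time'],o['ee_pos'],o['tcp_rot'],o['opening'],o['wrist_force'])
E
```

```text
top counter [225. 148. 157. 124.] 0.97 [0.542 0.087 0.067]
top counter [339. 230.  28.  11.] 0.46 [ 0.49  -0.014  0.067]
top dish [249. 201.  47.  47.] 0.89 [0.512 0.152 0.067]
top dish [163. 139.  41.  39.] 0.7 [0.653 0.338 0.067]
top bar_key [341. 229.  26.  11.] 0.77 [ 0.491 -0.017  0.067]
top round_key [340. 169.  10.  10.] 0.43 [0.618 0.002 0.067]
top round_key [316. 267.  32.  28.] 0.19 [0.398 0.03  0.067]
top square_key [342. 197.  17.  11.] 0.62 [ 0.559 -0.01   0.067]
top small_dish [317. 267.  29.  27.] 0.65 [0.398 0.03  0.067]
top small_dish [340. 200.  16.   6.] 0.3 [ 0.558 -0.005  0.067]
top small_dish [247. 199.  53.  52.] 0.27 [0.512 0.149 0.067]
top marker [238. 274.  64.  21.] 0.73 [0.391 0.157 0.067]
top flask [184. 222.  48.  25.] 0.76 [0.493 0.286 0.067]
scene counter [204. 189. 200. 146.] 0.77 [0.503 0.01  0.067]
scene dish [263. 158.  44.  30.] 0.89 [0.618 0.269 0.067]
scene dish [240. 199.  53.  37.] 0.86 [0.509 0.15  0.067]
scene bar_key [291. 266.  33.  23.] 0.79 [ 0.488 -0.025  0.067]
scene round_key [353. 236.  16.  14.] 0.7 [ 0.615 -0.001  0.067]
scene round_key [211. 191.  30.  22.] 0.41 [0.465 0.237 0.067]
scene square_key [328. 248.  18.  20.] 0.71 [ 0.556 -0.011  0.067]
scene square_key [241. 211.  57.  30.] 0.59 [0.502 0.125 0.067]
scene small_dish [225. 293.  39.  28.] 0.8 [ 0.371 -0.029  0.067]
scene small_dish [242. 212.  53.  27.] 0.72 [0.501 0.129 0.067]
scene marker [238. 213.  57.  28.] 0.58 [0.496 0.127 0.067]
scene flask [211. 190.  32.  26.] 0.87 [0.466 0.236 0.067]
0.9 [0.13916845 0.53210691 0.25029704] [1.79997420e+02 5.10846096e-04 1.65344461e+02] 0.08558845539918689 [0.12594442 0.24981303 0.8562976 ]
```

```bash
python3 - <<'E'
import cv2
a=cv2.imread('pics/top1.png');c=a[130:310,150:400];cv2.imwrite('pics/top1c.png',cv2.resize(c,None,fx=3.2,fy=3.2,interpolation=2)[:600,:800])
a=cv2.imread('pics/scene1.png');c=a[140:340,180:430];cv2.imwrite('pics/scene1c.png',cv2.resize(c,None,fx=3,fy=3,interpolation=2))
E
```

```text
(no output)
```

View pics/top1c.png

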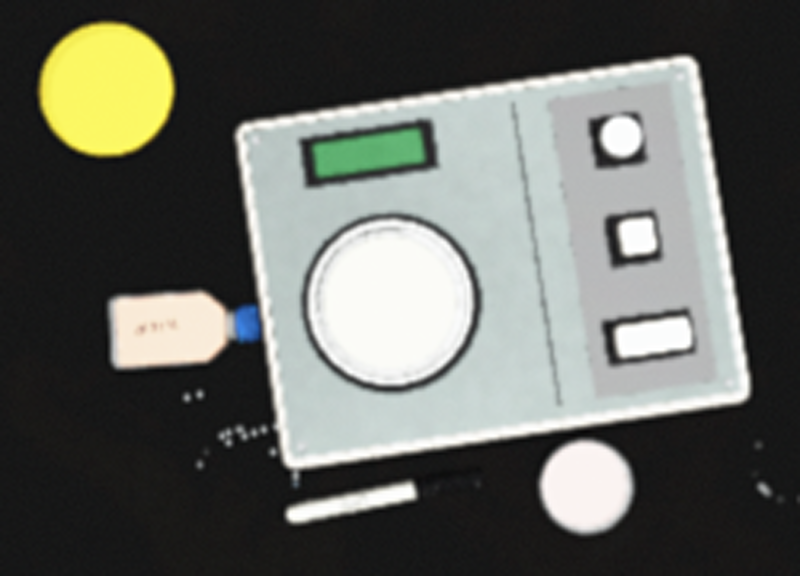

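View pics/scene1c.png

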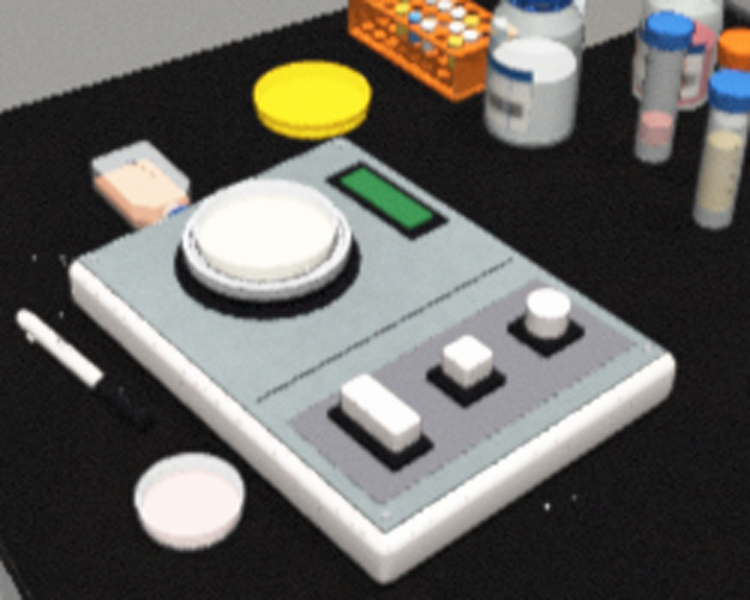

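View pics/scene1.png

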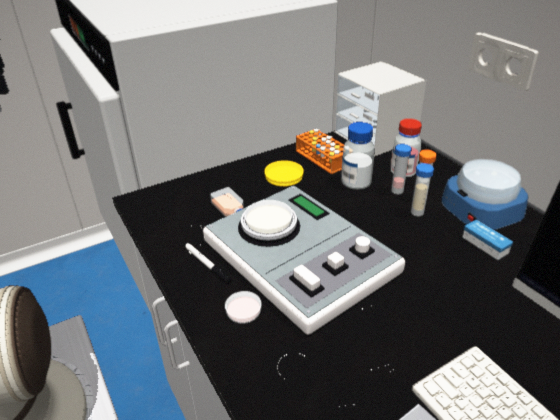

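The candidates for the dish are the white dish on the plate at top (272,224), the yellow look-alike at (183,158) and the small dish at (332,281). I choose the white one. For the bar key I choose the long key at top (353,235), not the square one at (349,204) or the round one at (344,173). Next I fit the counter's pose.

```bash
python3 - <<'E'
from h import *
import pickle
from scipy.optimize import least_squares
T=pickle.load(open('top1.pkl','rb'));S=pickle.load(open('scene1.pkl','rb'))
c=lambda x,y:(150+x/3.2,130+y/3.2); s=lambda x,y:(180+x/3,140+y/3)
bar=(-84,-95,67);M={'bar':(-66,-95,67),'sq':(0,-95,67),'rd':(66,-95,67),'dish':(-18,70,72),
}
obs=[(T,M['bar'],c(652,337)),(T,M['sq'],c(639,236)),(T,M['rd'],c(622,137)),(T,M['dish'],c(391,301)),
(S,M['bar'],s(381,402)),(S,M['sq'],s(468,352)),(S,M['rd'],s(549,301)),(S,M['dish'],s(268,228))]
def W(p,m):
    x,y,a=p;m=np.array(m)/1e3
    return [x+m[0]*np.cos(a)-m[1]*np.sin(a),y+m[0]*np.sin(a)+m[1]*np.cos(a),m[2]]
f=lambda p,o=obs:np.concatenate([proj(P,W(p,m))[0]-u for P,m,u in o])
for o in(obs,obs[:4],obs[4:]):
    r=least_squares(lambda p:f(p,o),[.54,.09,.15]);print(r.x,np.degrees(r.x[2]),f(r.x,o).round(1))
    for k in M:print(k,np.round(W(r.x,M[k]),4))
for P,m,u in obs: print(atz(P,*u,m[2]/1e3).round(4))
E
```

```text
[0.54234002 0.08571167 0.14967718] 8.575870644318982 [ 1.1 -0.3  0.1 -0.3  0.3 -0.7 -0.1  0.  -0.3  0.1 -0.2 -0.3 -0.1  0.8
 -0.9 -1.6]
bar [ 0.4912 -0.0181  0.067 ]
sq [ 0.5565 -0.0082  0.067 ]
rd [0.6218 0.0016 0.067 ]
dish [0.5141 0.1522 0.072 ]
[0.5420263  0.08645179 0.14412732] 8.257886999169074 [ 0.6  0.2 -0.3  0.1  0.2 -0.3 -0.5 -0. ]
bar [ 0.4904 -0.017   0.067 ]
sq [ 0.5557 -0.0076  0.067 ]
rd [0.621  0.0019 0.067 ]
dish [0.5142 0.1531 0.072 ]
[0.54231342 0.08499424 0.15537851] 8.902532646092537 [ 0.3  0.4  0.3 -0.2  0.2  0.8 -0.8 -1.3]
bar [ 0.4918 -0.0191  0.067 ]
sq [ 0.557  -0.0089  0.067 ]
rd [0.6222 0.0014 0.067 ]
dish [0.5137 0.1514 0.072 ]
[ 0.4907 -0.0158  0.067 ]
[ 0.5559 -0.0081  0.067 ]
[0.6204 0.0023 0.067 ]
[0.5141 0.1521 0.072 ]
[ 0.4919 -0.0181  0.067 ]
[ 0.5563 -0.009   0.067 ]
[0.6233 0.0033 0.067 ]
[0.5131 0.147  0.072 ]
```

Emit:
servo_tool(
  motion=[
    [[0,0,0,0,0,-0.135],[0,0,0,0,0,-0.135],[0,0,0,0,0,-0.135],[0,0,0,0,0,0],[0,0,0,0,0,0]],
  ],
  gripper=0,
  newtons=40,
)

```text
time: 1.4
ee_pos: [0.1392, 0.5321, 0.2503]
tcp_rot: [180.0, 0.0, -171.7]
wrist_force: [-0.3, -0.3, -0.3]
opening: 0.0124
```

Emit:
servo_tool(
  motion=[
    [[-22,-31,0,0,0,0],[-22,-31,0,0,0,0],[-22,-31,0,0,0,0],[-22,-31,0,0,0,0],[-22,-31,0,0,0,0]],
  ],
)

```text
time: 1.9
ee_pos: [0.2717, 0.394, 0.2504]
tcp_rot: [180.0, 0.0, -171.6]
wrist_force: [0.3, 1.2, -0.7]
opening: -0.0001
```

Emit:
servo_tool(
  motion=[
    [[-22,-31,0,0,0,0],[-22,-31,0,0,0,0],[-22,-31,0,0,0,0],[-22,-31,0,0,0,0],[-22,-31,0,0,0,0]],
  ],
)

```text
time: 2.4
ee_pos: [0.4037, 0.257, 0.2505]
tcp_rot: [180.0, 0.0, -171.7]
wrist_force: [0.6, 0.5, -0.0]
opening: 0.0001
```

Emit:
servo_tool(
  motion=[
    [[-22,-31,0,0,0,0],[-22,-31,0,0,0,0],[-22,-31,0,0,0,0],[0,0,0,0,0,0]],
  ],
)

```text
time: 2.8
ee_pos: [0.484, 0.1733, 0.2497]
tcp_rot: [-180.0, -0.0, -171.9]
wrist_force: [-0.5, 0.5, -0.5]
opening: -0.0003
```

```bash
python3 - <<'E'
from h import *
p=bot.camera('wrist');save(p,'w1.png')
for k,X in(('dish',[.514,.152,.072]),('bar',[.491,-.018,.067]),('tip',list(bot.get_obs()['ee_pos'][:2])+[bot.get_obs()['ee_pos'][2]-.019])):print(k,proj(p,X).round(0))
for r in bot.look_for(p,'dish')[:2]:
  a=r['rect'];print(a,r['confidence'],atz(p,a[0]+a[2]/2,a[1]+a[3]/2,.07))
print(bot.get_obs()['ee_pos'])
E
```

```text
dish [[258. 212.]]
bar [[ 94. 166.]]
tip [[284. 258.]]
[366.3, 283.8, 58.3, 63.9] 0.75 [0.62040475 0.32810685 0.07      ]
[104.7, 262.5, 31.6, 32.3] 0.74 [0.6159055  0.00807898 0.07      ]
[0.48210886 0.17553249 0.25007895]
```

View pics/w1.png

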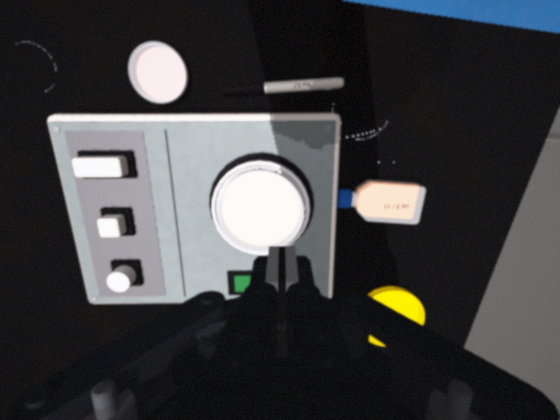

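Emit:
servo_tool(
  motion=[
    [[-14,-14,0,0,0,0],[-14,-14,40,0,0,0],[0,0,40,0,0,0],[0,0,30,0,0,0],[0,0,0,0,0,0]],
  ],
)

```text
time: 3.4
ee_pos: [0.5111, 0.1529, 0.1363]
tcp_rot: [-180.0, -0.4, -171.5]
wrist_force: [-0.7, -0.3, -0.2]
opening: 0.0004
```

```bash
python3 - <<'E'
from h import *
p=bot.camera('scene');c=p['color'][140:340,180:430].copy();p2=dict(p);p2['color']=cv2.resize(c,None,fx=3,fy=3);save(p2,'s2.png')
p=bot.camera('wrist');save(p,'w2.png')
o=bot.get_obs();print(o['ee_pos'],o['wrist_force'])
for k,X in(('dish',[.514,.152,.072]),('bar',[.491,-.018,.067]),('sq',[.5565,-.008,.067]),('rd',[.622,.002,.067])):print(k,proj(p,X).round(0))
E
```

```text
[0.51325985 0.15337117 0.14128707] [-0.28389645  0.35339696  1.87275502]
dish [[279. 229.]]
bar [[ 21. 156.]]
sq [[ 46. 251.]]
rd [[ 65. 329.]]
```

View pics/s2.png

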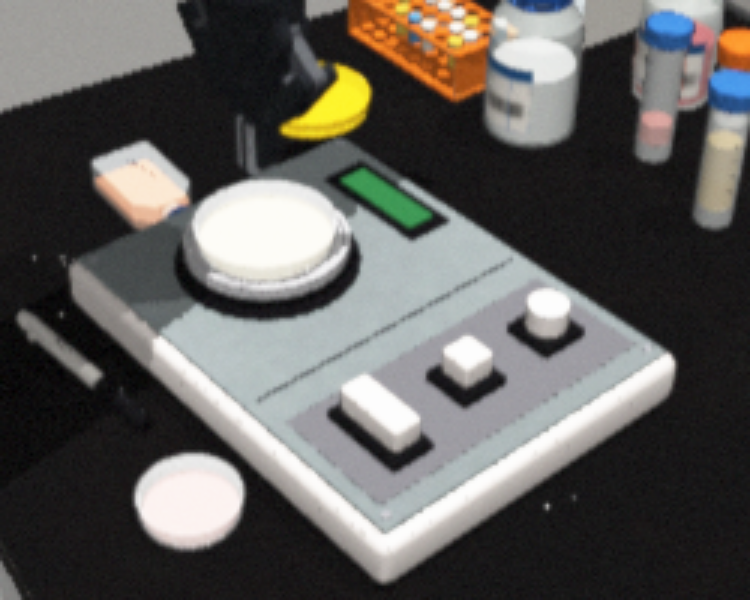

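View pics/w2.png

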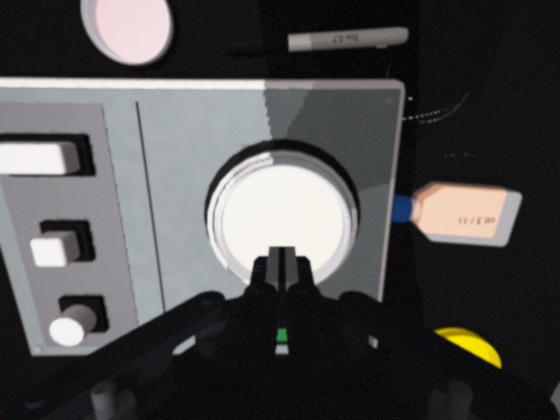

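Emit:
servo_tool(
  motion=[
    [[0,0,20,0,0,0],[0,0,15,0,0,0],[0,0,5,0,0,0],[0,0,0,0,0,0],[0,0,0,0,0,0]],
  ],
)

```text
time: 4.0
ee_pos: [0.5141, 0.1527, 0.1013]
tcp_rot: [180.0, 0.1, -171.5]
wrist_force: [0.6, -0.9, 0.5]
opening: -0.0002
```

```bash
cat > o.py <<'E'
from h import *
p=bot.camera('scene');c=p['color'][170:270,200:350].copy();p2=dict(p);p2['color']=cv2.resize(c,None,fx=5,fy=5,interpolation=2)
import sys;save(p2,sys.argv[1])
o=bot.get_obs();print(o['time'],o['ee_pos'],o['wrist_force'],o['joint_efforts'])
E
python3 o.py s3.png
```

```text
4.05 [0.51413866 0.15270984 0.10129987] [-0.6626571  -0.16711913 -0.45340777] [ 5.76054293e-02 -4.93888736e+01  4.62861085e+01  6.95371549e-03
  1.60656506e-03  3.30083385e-03]
```

View pics/s3.png

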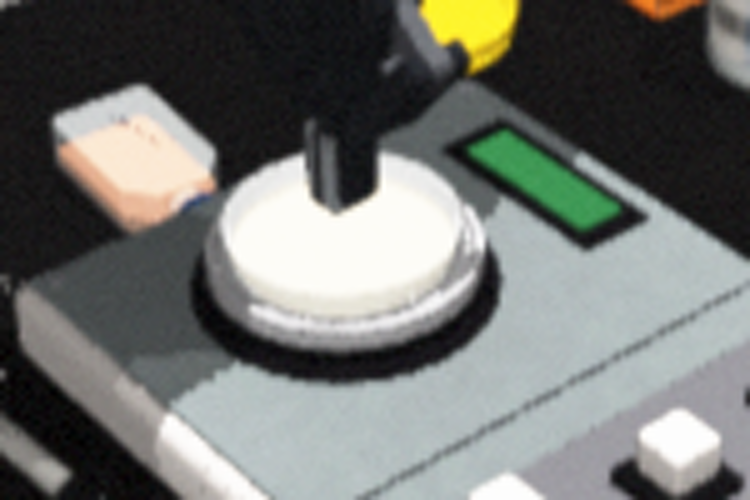

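Emit:
servo_tool(
  motion=[
    [[0,0,4,0,0,0],[0,0,3,0,0,0],[0,0,2,0,0,0],[0,0,2,0,0,0],[0,0,0,0,0,0]],
  ],
)

```text
time: 4.55
ee_pos: [0.5137, 0.1525, 0.0892]
tcp_rot: [-180.0, -0.0, -171.5]
wrist_force: [-0.5, -0.1, 1.3]
opening: 0.0002
```

Emit:
servo_tool(
  motion=[
    [[0,0,2,0,0,0],[0,0,0,0,0,0]],
  ],
)

```text
time: 4.75
ee_pos: [0.5138, 0.1525, 0.0873]
tcp_rot: [-180.0, 0.0, -171.5]
wrist_force: [-1.6, -0.7, 3.4]
opening: 0.0
```

Emit:
servo_tool(
  motion=[
    [[0,0,2,0,0,0],[0,0,0,0,0,0]],
  ],
)

```text
time: 4.95
ee_pos: [0.5138, 0.1525, 0.0852]
tcp_rot: [-180.0, 0.0, -171.5]
wrist_force: [-1.1, -1.5, 4.0]
opening: -0.0001
```

```bash
python3 o.py s4.png
```

```text
5.0 [0.51376913 0.15257196 0.08535318] [-1.7932425  -0.54016577  3.71909137] [ 1.62285101e-01 -4.77338684e+01  4.49687576e+01 -6.47161212e-01
  8.59291689e-02  2.26575673e-05]
```

View pics/s4.png

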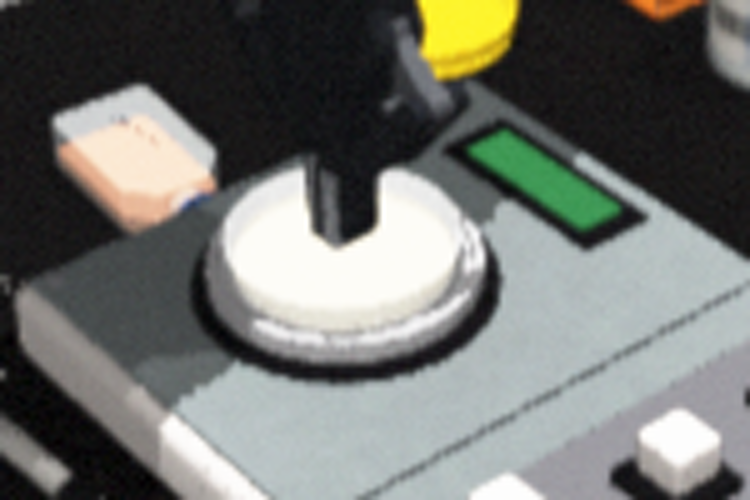

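Contact began near TCP z 0.090 and the plate is going down under about 4 N. I press a little further.

Emit:
servo_tool(
  motion=[
    [[0,0,1.5,0,0,0],[0,0,0,0,0,0]],
  ],
)

```text
time: 5.2
ee_pos: [0.5138, 0.1526, 0.0838]
tcp_rot: [180.0, 0.0, -171.5]
wrist_force: [-0.7, -0.4, 4.8]
opening: 0.0001
```

Emit:
servo_tool(
  motion=[
    [[0,0,0.5,0,0,0],[0,0,0,0,0,0]],
  ],
)

```text
time: 5.4
ee_pos: [0.5138, 0.1526, 0.0836]
tcp_rot: [-180.0, 0.0, -171.5]
wrist_force: [-1.2, -0.4, 5.8]
opening: 0.0001
```

```bash
python3 o.py s5.png
```

```text
5.45 [0.513782   0.15253444 0.08355049] [-2.1226333  -0.93437619  5.81613416] [ 2.06086105e-01 -4.68401921e+01  4.44674885e+01 -9.84485596e-01
  1.09635936e-01  1.68221942e-05]
```

View pics/s5.png

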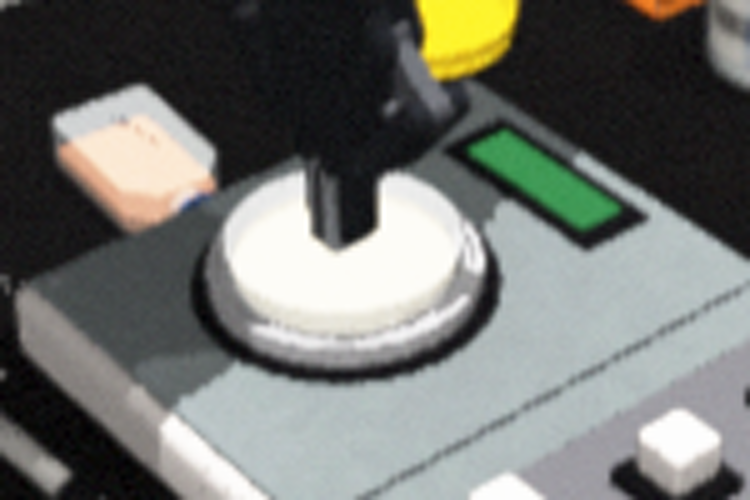

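The plate is about 7 mm down at 5.5 N. I release it straight up, then look.

Emit:
servo_tool(
  motion=[
    [[0,0,-4,0,0,0],[0,0,-5,0,0,0],[0,0,-10,0,0,0],[0,0,-30,0,0,0],[0,0,0,0,0,0]],
  ],
)

```text
time: 5.95
ee_pos: [0.5151, 0.153, 0.1363]
tcp_rot: [180.0, 0.3, -171.5]
wrist_force: [0.7, -0.3, -0.2]
opening: 0.0
```

```bash
python3 o.py s6.png
```

```text
6.0 [0.51472735 0.15288768 0.13457341] [-0.52654377 -0.19263429 -0.59559462] [-6.68278532e-03 -5.07528448e+01  4.84842360e+01  4.58210623e-01
 -8.57586510e-04 -6.71001132e-06]
```

View pics/s6.png

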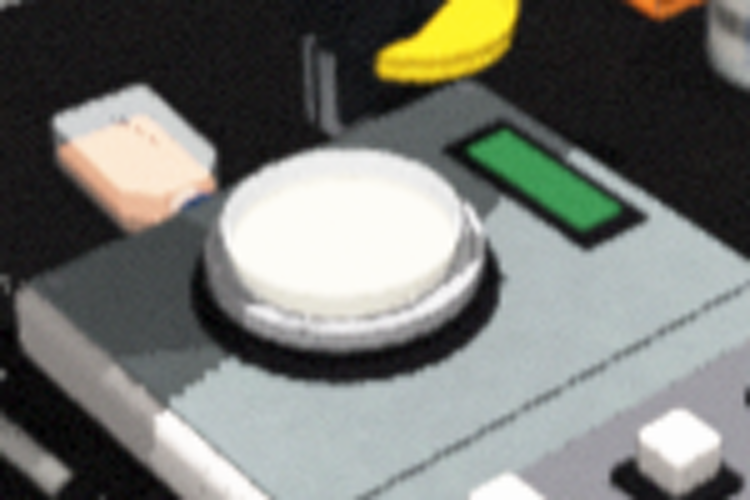

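The plate and the dish are back up as they were. I move over to the bar key.

Emit:
servo_tool(
  motion=[
    [[9,-33,0,0,0,0],[10,-33,0,0,0,0],[10,-33,0,0,0,0],[10,-33,0,0,0,0],[10,-33,0,0,0,0]],
  ],
)

```text
time: 6.5
ee_pos: [0.4891, -0.0191, 0.1318]
tcp_rot: [180.0, -0.0, -171.4]
wrist_force: [0.6, 0.1, -0.4]
opening: -0.0001
```

Emit:
servo_tool(
  motion=[
    [[0,0,0,0,0,0],[0,0,0,0,0,0],[0,0,0,0,0,0]],
  ],
)

```text
time: 6.8
ee_pos: [0.4898, -0.0173, 0.132]
tcp_rot: [180.0, -0.0, -171.4]
wrist_force: [0.0, -0.3, -0.2]
opening: 0.0002
```

```bash
sed -i 's/170:270,200:350/210:310,230:380/' o.py; python3 o.py s7.png; python3 - <<'E'
from h import *
p=bot.camera('wrist');save(p,'w3.png');print(proj(p,[[.491,-.018,.067],[.5565,-.008,.067]]))
E
```

```text
6.85 [ 0.48983189 -0.01711025  0.13202738] [-0.19756189  0.22829915 -0.61294581] [-6.33320902e-01 -4.27602410e+01  4.68869019e+01  1.25057070e-02
 -1.49612589e-02  5.54784638e-03]
[[279.75380326 228.67054655]
 [280.1260979  312.82116699]]
```

View pics/s7.png

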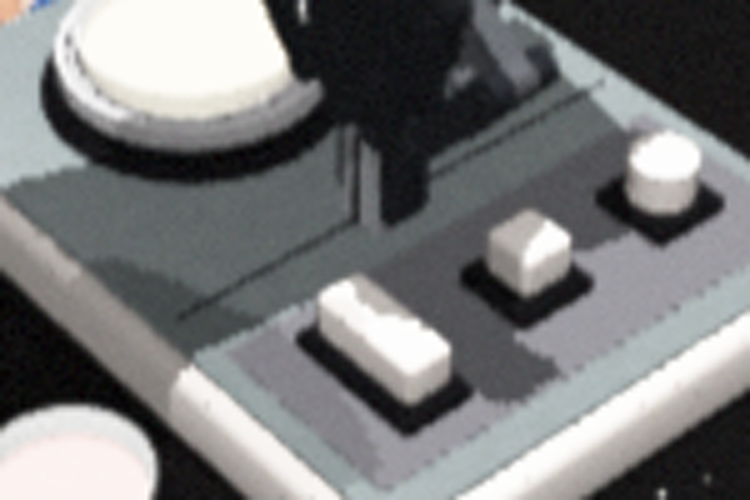

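View pics/w3.png

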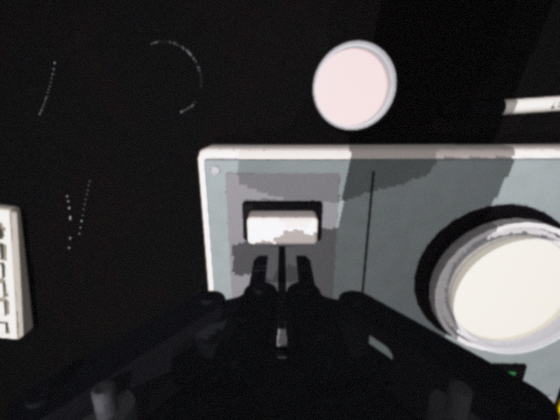

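The bar key top shows at (282,228) in the wrist picture, against (280,229) predicted, and the square key is hidden behind the fingers, well clear. I go down.

Emit:
servo_tool(
  motion=[
    [[0,0,20,0,0,0],[0,0,14,0,0,0],[0,0,4,0,0,0],[0,0,0,0,0,0],[0,0,0,0,0,0]],
  ],
)

```text
time: 7.4
ee_pos: [0.49, -0.0177, 0.0948]
tcp_rot: [-180.0, 0.0, -171.4]
wrist_force: [0.2, 0.4, 0.2]
opening: 0.0
```

Emit:
servo_tool(
  motion=[
    [[0,0,3,0,0,0],[0,0,3,0,0,0],[0,0,2,0,0,0],[0,0,0,0,0,0]],
  ],
)

```text
time: 7.8
ee_pos: [0.4898, -0.0179, 0.0862]
tcp_rot: [180.0, 0.0, -171.5]
wrist_force: [0.7, -0.2, 0.5]
opening: 0.0001
```

```bash
python3 o.py s8.png
```

```text
7.85 [ 0.48983416 -0.01793735  0.0863306 ] [-0.67363579  0.39400499 -0.50510835] [ 6.36766286e-03 -4.24892771e+01  4.59803617e+01 -8.88306275e-02
  2.48353936e-03  2.29230182e-04]
```

View pics/s8.png

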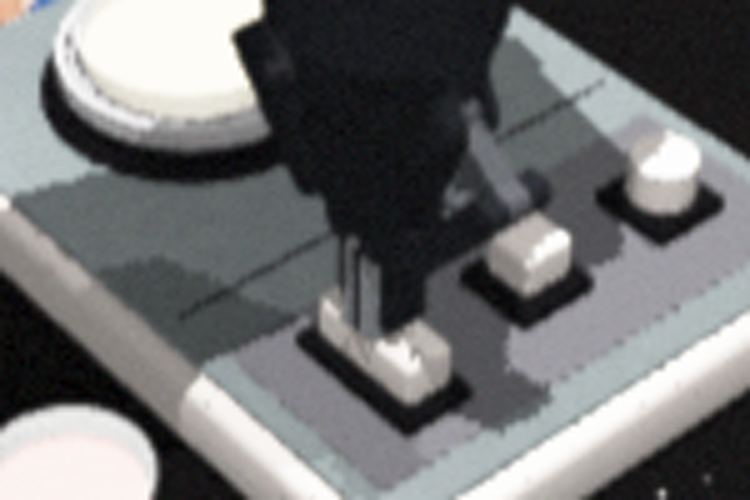

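The fingertips are in the middle of the bar key, just at its surface. I press in small steps.

Emit:
servo_tool(
  motion=[
    [[0,0,2,0,0,0],[0,0,2,0,0,0],[0,0,0,0,0,0]],
  ],
)

```text
time: 8.15
ee_pos: [0.4899, -0.0179, 0.0822]
tcp_rot: [-180.0, 0.0, -171.5]
wrist_force: [-0.6, -0.8, 3.1]
opening: 0.0001
```

Emit:
servo_tool(
  motion=[
    [[0,0,1.5,0,0,0],[0,0,1,0,0,0],[0,0,0,0,0,0]],
  ],
)

```text
time: 8.45
ee_pos: [0.4899, -0.0179, 0.0798]
tcp_rot: [-180.0, 0.0, -171.5]
wrist_force: [-0.2, -0.3, 4.2]
opening: -0.0002
```

```bash
python3 o.py s9.png
```

```text
8.5 [ 0.48991331 -0.0179178   0.07987729] [0.01439932 0.35050445 4.27139966] [ 1.92646519e-01 -4.10152352e+01  4.44240654e+01 -1.97105734e-01
  1.12162926e-01  8.47389742e-05]
```

View pics/s9.png

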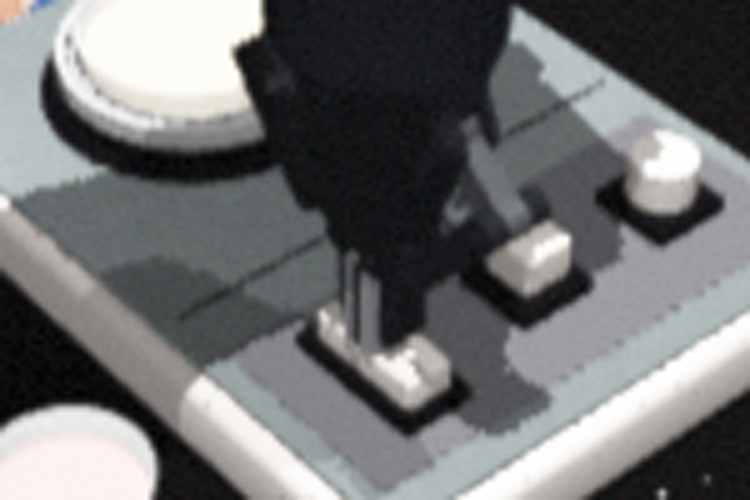

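Emit:
servo_tool(
  motion=[
    [[0,0,1,0,0,0],[0,0,0,0,0,0]],
  ],
)

```text
time: 8.7
ee_pos: [0.4899, -0.0179, 0.0788]
tcp_rot: [-180.0, 0.0, -171.5]
wrist_force: [-0.7, -1.0, 4.1]
opening: 0.0002
```

Emit:
servo_tool(
  motion=[
    [[0,0,-4,0,0,0],[0,0,-6,0,0,0],[0,0,-30,0,0,0],[0,0,-40,0,0,0],[0,0,-40,0,0,0]],
  ],
)

```text
time: 9.2
ee_pos: [0.4891, -0.0178, 0.1998]
tcp_rot: [180.0, -0.1, -171.4]
wrist_force: [0.2, -0.2, 1.0]
opening: 0.0003
```

Emit:
servo_tool(
  motion=[
    [[0,0,0,0,0,0],[0,0,0,0,0,0],[0,0,0,0,0,0]],
  ],
)

```text
time: 9.5
ee_pos: [0.4893, -0.0178, 0.1976]
tcp_rot: [180.0, -0.1, -171.5]
wrist_force: [-0.3, -0.4, 0.0]
opening: 0.0
```

```bash
sed -i 's/210:310,230:380/140:340,180:430/;s/fx=5,fy=5/fx=3,fy=3/' o.py;python3 o.py s10.png; python3 - <<'E'
from h import *
import pickle
a=pickle.load(open('scene1.pkl','rb'))['color'];b=bot.camera('scene')['color']
for n,(x,y,w,h) in dict(small=(220,288,50,38),marker=(182,240,50,45),flask=(205,185,30,25)).items():
  A,B=[cv2.cvtColor(i[y:y+h,x:x+w],cv2.COLOR_RGB2GRAY).astype(np.float32) for i in(a,b)]
  print(n,cv2.phaseCorrelate(A,B))
E
```

```text
9.55 [ 0.48918232 -0.01784505  0.19742792] [ 0.0623505  -0.37450062  0.42087802] [ 2.25508404e-03 -4.33336973e+01  4.77480733e+01  3.12496559e-02
  1.32660960e-03  1.86599527e-05]
small ((-0.010517012521919611, 0.03095246972746679), 0.9773422552347183)
marker ((0.01737290801580116, 0.480833373828645), 0.8705019006729126)
flask ((0.06384040183215767, 0.47303426044721064), 1.0168533608118693)
```

View pics/s10.png

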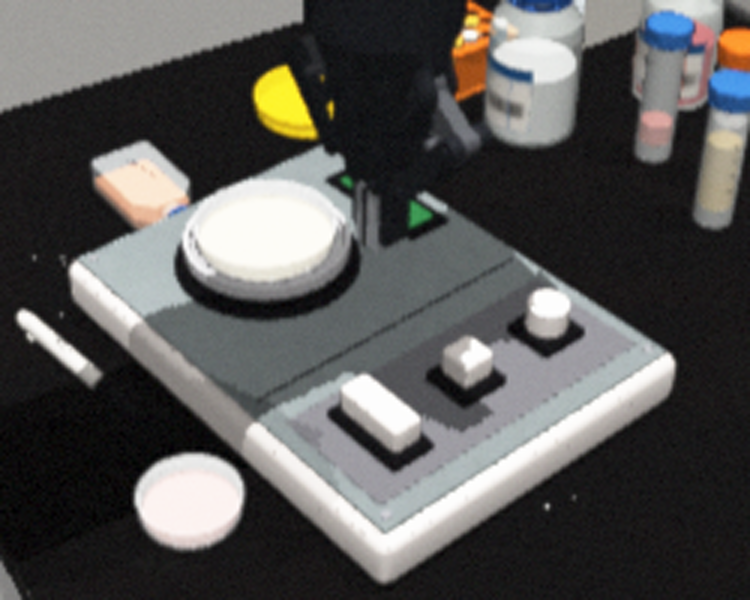

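```bash
python3 -c "
from workcell import bot
print(bot.job_done())"
```

```text
the job is handed in; nothing more can be done
None
```

I logged the colony and stored it, and handed the job in at about 9.6 s; the hand-in reports no verdict.

- **Dish:** With the fingers shut, I pressed the middle of the white dish's lid. The plate went about 7 mm down at about 5.8 N, and I let it come up again.
- **Bar key:** I then pressed the middle of the bar key about 7 mm down at about 4.2 N, let it come up and withdrew to TCP z = 0.197 m.

The travels are estimated from the tool height and the pictures; the joint values could not be read directly.

- **Plate, keys and dish:** The last scene picture shows the plate and all three keys up, and the large dish flat in its rim.
- **Small dish, marker and flask:** The small dish shows no measurable image shift. The marker and flask show about 0.5 px, likely from shading or the method, and nothing touched them.
- **Arm:** The wrist force at the end was at noise level.
- **Disagreements:** In the first wrist picture, from farther off, the bar key lay about 7 px from its predicted place. The close view above the key agreed to about 2 px. Before the press, the dish lay about 10 px off its predicted centre, well inside the 30 mm allowed.

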